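Stand the capped containers in their spill dishes

TASK

Three screw-capped containers stand among open glassware on the bench in front of you. Carry each of them, upright, to the white spill dish of its own size and set it down gently on the dish's floor, not dropped: the large bottle in the large dish, the jar in the medium dish, the little vial in the small dish. Leave the open beaker and the conical flask where they stand.

Things in the scene. Friction and masses are not known exactly. Their poses are not given: they have to be found in the camera images.
- bottle_large: the large reagent bottle: amber glass with a red screw cap, loose, closed. Round, 68 mm diameter, 131 mm tall; the cap is 36 mm diameter and takes up the top 18 mm (113 to 131 mm), a narrow sloping shoulder below it. About 0.18 kg. Origin at the centre of its underside, z up. Cap or body can be gripped from above.
- jar_medium: the medium sample jar: round amber glass with a white paper label and a black screw cap, 44 mm diameter, 80 mm tall (the cap is 40 mm diameter, 64 to 80 mm up), loose, closed, about 0.09 kg. Origin at the centre of its underside, z up.
- vial_small: the small sample vial standing among the glassware: round, 22 mm diameter, 50 mm tall, black screw cap of 20 mm diameter on its top 10 mm, loose, about 0.02 kg. Origin at the centre of its underside, z up. (Other vials far off to the left, out of reach, belong to the room.)
- dish_large: the large spill dish: white round plastic dish, fixed to the bench, 100 mm outer and 92 mm inner diameter, floor 3 mm thick, rim 12 mm above the bench, a small flat tab (to 63 mm from the centre) on its -x side. Origin on the bench under its centre, z up.
- dish_medium: the medium spill dish: as the large one, 74 mm outer and 66 mm inner diameter, floor 3 mm thick, rim 12 mm high, tab to 53 mm from the centre. Fixed. Origin on the bench under its centre.
- dish_small: the small spill dish: as the large one, 50 mm outer and 42 mm inner diameter, floor 3 mm thick, rim 12 mm high, tab to 41 mm from the centre. Fixed. Origin on the bench under its centre.
- conical_flask: open conical glass flask, 63 mm wide at the foot, 102 mm tall, narrow neck, loose: to be left alone (a like flask at the far back of the bench belongs to the room). Origin at the centre of its underside.
- small_beaker: small open glass beaker, 46 mm wide, 53 mm tall, loose: to be left alone. Origin at the centre of its underside.
Not all that is in view belongs to the job. What is shaped like the bottle_large but black is not meant.

How it is judged:
By the outcome, as a careful person would: the job done as asked, in the order asked, and still so for the second after the job is handed in, with the robot touching nothing.
It also fails if it takes over 90 s, if anything falls off the work surface, if the arm or the gripper's body presses on something with over 40 N, if the wrist force passes 120 N, or if a joint passes its speed limit or range.

ROBOT

A 6-joint arm with a two-finger parallel gripper is mounted at the origin on a cart in front of the work surface, level with it; the furniture and walls round the work are solid. World frame = base frame: x ahead of the robot, y to its left, z up, the work surface at z = 0. Lengths are in m, angles in rad, forces in N, time in s.
With the tool pointing down it reaches from about 0.3 to 0.875 m from the base axis. Payload 6.4 kg.
Tool frame: the origin (TCP) lies at the very end of the fingers, on their centre line; the grasp point (between the pads) lies 19 mm behind it; z points along the fingers, y is the line along which they close (so a half turn about z gives the same grasp; the last joint's range is limited). The gripper opens to 85 mm and grips with 20 to 120 N. Pads are 22 mm wide; open, the fingers measure 114 mm over their backs; the gripper's body (76 mm by 85 mm) begins 54 mm behind the grasp point. The pads swing forward as they close: fully open they stand 13 mm farther back than shut.
Start: joints at [0.968, 0.181, 1.607, -0, 1.354, -0.206], TCP at [0.222, 0.53, 0.231] pointing down, gripper open.
Joint ranges: [-2.99, 2.99], [-0.89, 2.07], [0.3, 2.58], [-1.14, 4.28], [0, 2.63], [-3.12, 3.12]. Speed limits (rad/s): [2.57, 2.57, 3.01, 3.14, 3.14, 3.14].

INTERFACE

Orientations are given as a unit quaternion [w, x, y, z].
In Python, from bench import get_obs, optics, workorder gives the robot as it stands.
- The arm moves only by the tool creep_tool, called by a JSON object that holds its "method" and its "body". Schema: {"type":"object","properties":{"moves":{"type":"array","items":{"type":"number"},"minItems":7,"maxItems":70},"only":{"type":"string"},"quiet":{"type":"boolean"},"lines":{"type":"string"}},"required":["moves"],"additionalProperties":false}. moves is one flat list of numbers that holds 1 to 10 rows one after another, with no inner brackets; each row has 7 numbers: dx, dy, dz in fractions of the full range, 1 being 1 m, then a rotation vector rx, ry, rz in a scale on which 1.0 is pi rad, then the opening from 0.0 (shut) to 1.0 (fully open); each row is the pose to reach, as a shift and turn from the pose commanded when the call began, along the tool's axes at that moment; what a row does not reach only later rows make up. A row lasts 1/8 s, in which the tool goes at most 0.0625 m and 0.188 rad, less where a joint would pass 70% of its speed; a pose out of reach is approached as far as the arm can. The fingers move at their own pace and stop on an object; the grip force is fixed at half the most. Time passes only in rows, so rows that do not move let the fingers close. The tool returns the time, the measured TCP pose, the force, the opening and the grip force at its end. only (a regular expression) keeps the lines of the reply that match it, lines (a string "A,B") keeps lines A to B, and quiet returns only ok. Shift and turn numbers lie between -1 and 1, and a call with a number outside is refused. Input that does not fit is refused with a message, and nothing moves.
- get_obs(): the state, without advancing time (a new reading comes with each control period).
- optics.camera(name): name is "side" or "top" or "wrist"; returns (picture, depth): 400x640x3 uint8, blue, green, red; 400x640 float32, m along the optical axis (not along the pixel's ray), 0 where there is no reading.
- optics.camera_params(name): a dict with "fovy" (degrees; the focal length in pixels is half the picture's height over the tangent of half this angle, whatever the lens; pixels are square), "cx", "cy" (the principal point, pixels), "view" (4x4, takes a point from world to camera coordinates). Camera axes: x right, y up, looking along -z (the intrinsics and any distortion apply to the point x, -y, -z); pixel columns grow to the right and rows downward; lengths in m; the calibration is good to about 2 mm. A picture is of the moment at which its call begins: read the wrist's pose just before it. camera_params takes no time and is no camera call; for the wrist camera it gives the pose at the moment of the call.
- workorder.hand_in(): hands the job in; it is judged then, once.
The state is a dict: "time_s": time; "q": joint angles; "dq": joint speeds; "joint_efforts": joint torques, N m; "eef_pos": TCP position; "eef_rot": TCP orientation; "wrist_force": force on the tool from outside, world axes, zero at the start; "torque": the same for the moment, N m; "opening": opening from 0.0 (shut) to 1.0 (fully open); "grasp_force": force on a finger pad.
Only numpy, scipy, OpenCV 4.12 (cv2) and the standard library are available. Lean on these libraries where they do the work, as an engineer would, in place of code of your own. Each camera call takes 0.05 s, during which the arm holds its last target. There are 200 camera calls.

## Working session

There is one attempt and no reset: what is moved stays moved. The work goes in short steps, Python scripts to look and compute and a tool call to move; the robot and the scene stay as the last step left them, time stands still between calls to the robot, and variables do not carry over. Pictures are saved under pics/ and viewed, at most 14 in all, crops included, and the job is handed in when it is done.

```bash
ls; mkdir -p pics; python3 - <<'E'
from bench import get_obs, optics, workorder
import cv2, numpy as np
print(get_obs())
for n in ("top","side"):
    p,d=optics.camera(n); cv2.imwrite(f"pics/{n}0.png",p); np.save(f"pics/{n}0.npy",d); print(n,optics.camera_params(n),(d>0).mean())
E
```

```text
pics
{'time_s': 0.0, 'q': array([ 9.67733420e-01,  1.81563815e-01,  1.60800522e+00, -6.01552434e-06,
        1.35376431e+00, -2.06289473e-01]), 'dq': array([-0.00088066, -0.00265239, -0.00051959, -0.00134565, -0.00056805,
        0.00235898]), 'joint_efforts': array([ 4.39377236e-04, -4.44876838e+01, -3.51335692e+01, -2.31275044e-04,
        9.15411481e-03,  4.04657658e-05]), 'eef_pos': array([0.22187137, 0.52988185, 0.23037267]), 'eef_rot': array([-3.39974288e-04,  1.97087236e-01,  9.80385569e-01, -8.01204611e-04]), 'wrist_force': array([0.48989881, 0.47807106, 0.17536257]), 'torque': array([ 0.00983152, -0.01009157, -0.02228328]), 'grasp_force': 0.0, 'opening': 1.0002845716436233}
top {'fovy': 50.40868256396098, 'cx': 313.7034286568429, 'cy': 198.0301379119946, 'view': array([[-0.02121855, -0.99974322,  0.0079546 ,  0.12944437],
       [ 0.99335698, -0.0201816 ,  0.11328993, -0.53929323],
       [-0.1131003 ,  0.0103056 ,  0.99353013, -1.11722772],
       [ 0.        ,  0.        ,  0.        ,  1.        ]])} 0.9957890625
side {'fovy': 52.56233125863622, 'cx': 317.2431700204718, 'cy': 199.96625876099753, 'view': array([[-0.96771351, -0.25145989,  0.01727673,  0.52999701],
       [ 0.18295903, -0.65364164,  0.73435591, -0.03614484],
       [-0.17336827,  0.71380707,  0.6785447 , -0.95011921],
       [ 0.        ,  0.        ,  0.        ,  1.        ]])} 0.99462890625
```

View pics/top0.png

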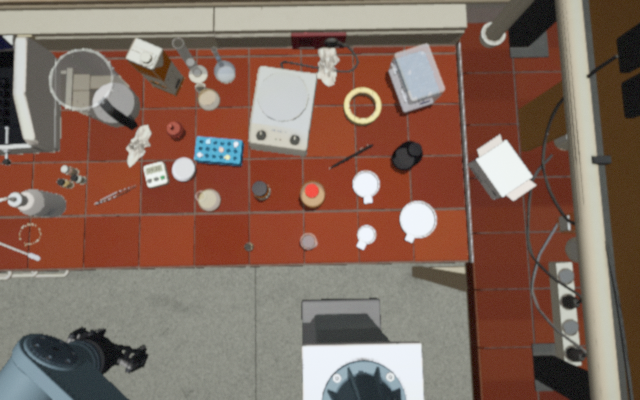

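View pics/side0.png

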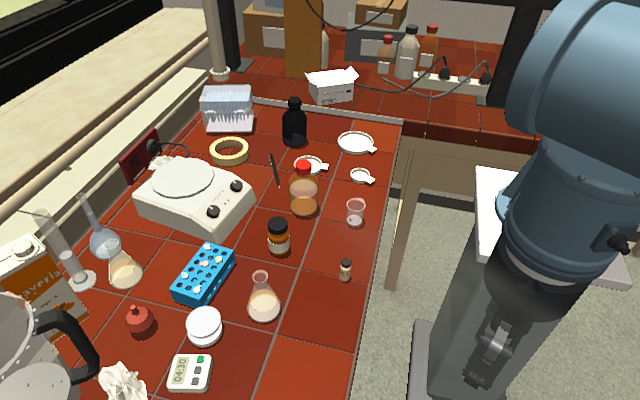

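The top view shows the bottle (312,192), jar (261,191), vial (249,246), beaker (308,241) and flask (207,200). The dishes are large (418,221), medium (366,184) and small (366,235). The black look-alike bottle is at (407,155). Next I'll measure them in both views.

```bash
cat > h.py <<'E'
import numpy as np, cv2
from bench import get_obs, optics
def ray(P,u,v):
    f=200/np.tan(np.radians(P["fovy"])/2); V=np.array(P["view"]); R=V[:3,:3]
    return -R.T@V[:3,3], R.T@np.array([(u-P["cx"])/f,-(v-P["cy"])/f,-1])
def onz(P,u,v,z):
    c,d=ray(P,u,v); return c+d*(z-c[2])/d[2]
def proj(P,X):
    f=200/np.tan(np.radians(P["fovy"])/2); x=np.array(P["view"])@np.append(X,1)
    return np.array([P["cx"]+f*x[0]/-x[2], P["cy"]-f*x[1]/-x[2]])
def blob(m,u0,v0,r):
    w=np.zeros(m.shape,np.uint8); cv2.circle(w,(int(u0),int(v0)),r,1,-1)
    n,l,s,c=cv2.connectedComponentsWithStats((m&(w>0)).astype(np.uint8)); 
    i=1+np.argmax(s[1:,4]); return c[i],s[i]
E
python3 - <<'E'
from h import *
for n in ("top","side"):
    p=cv2.imread(f"pics/{n}0.png"); d=np.load(f"pics/{n}0.npy"); P=optics.camera_params(n)
    b,g,r=[p[...,i].astype(int) for i in range(3)]; hsv=cv2.cvtColor(p,cv2.COLOR_BGR2HSV)
    white=(hsv[...,1]<45)&(hsv[...,2]>150); red=(r>190)&(g<70)&(b<70); dark=(hsv[...,2]<75)
    T={"top":dict(bottle=(red,312,190,16,.131),jar=(dark,261,189,16,.08),vial=(dark,249,246,9,.05),dL=(white,419,219,21,.012),dM=(white,366,182,17,.012),dS=(white,367,233,12,.012)),
     "side":dict(bottle=(red,303,166,14,.131),jar=(dark,277,226,13,.08),vial=(dark,346,263,8,.05),dL=(white,355,142,22,.012),dM=(white,309,164,18,.012),dS=(white,360,175,12,.012))}[n]
    for k,(m,u,v,rr,z) in T.items():
        try:
            c,s=blob(m,u,v,rr); X=onz(P,*c,z); print(n,k,c.round(1),s,X.round(4),"depth",d[int(c[1]),int(c[0])], "exp",round(float(-(P['view']@np.append(X,1))[2]),3))
        except Exception as e: print(n,k,e)
p=cv2.imread("pics/top0.png"); q=cv2.imread("pics/side0.png")
a=cv2.resize(p[140:260,190:450],None,fx=3,fy=3,interpolation=2)
b=cv2.resize(q[120:330,230:410],None,fx=2.8,fy=2.8,interpolation=2)
cv2.imwrite("pics/a.png",a);cv2.imwrite("pics/b.png",b)
E
```

```text
top bottle attempt to get argmax of an empty sequence
top jar attempt to get argmax of an empty sequence
top vial attempt to get argmax of an empty sequence
top dL [417.5 219.3] [ 399  201   38   39 1126] [ 0.4798 -0.1644  0.012 ] depth 1.1721561 exp 1.161
top dM [365.6 184.1] [352 171  28  29 618] [ 0.5797 -0.0258  0.012 ] depth 1.1829296 exp 1.171
top dS [366.1 234.5] [357 225  19  20 305] [ 0.4413 -0.0222  0.012 ] depth 1.16457 exp 1.155
side bottle [303.  164.1] [296 160  15  10 104] [0.5482 0.1283 0.131 ] depth 0.8629351 exp 0.865
side jar [277.1 225.4] [268 217  20  18 296] [0.5613 0.2686 0.08  ] depth 0.800497 exp 0.801
side vial [345.3 265.1] [341 262  10   6  25] [0.414 0.306 0.05 ] depth 0.7720614 exp 0.77
side dL [356.1 142.5] [338 132  39  21 552] [ 0.4756 -0.1553  0.012 ] depth 1.1528637 exp 1.135
side dM [316.8 164.9] [308 157  20  16 172] [ 0.5559 -0.0264  0.012 ] depth 1.0757962 exp 1.057
side dS [360.9 175. ] [350 168  22  15 205] [ 0.4375 -0.0163  0.012 ] depth 1.0421071 exp 1.029
```

View pics/a.png

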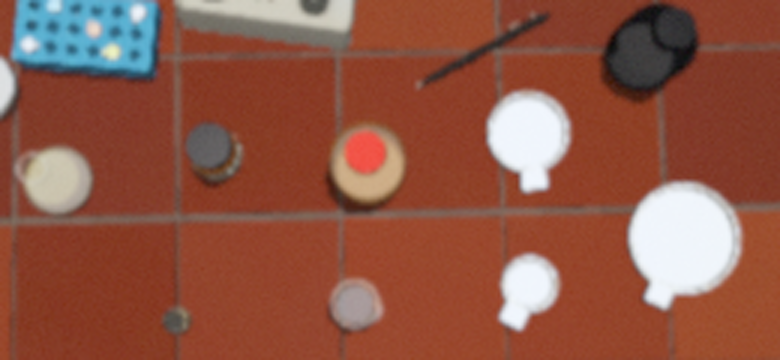

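The crop shows the red cap near (312,190), jar cap (260,188), vial cap (249,246) and beaker (308,241). The dish tabs point about -x, toward the robot. I'll refine these values with adapted masks.

```bash
python3 - <<'E'
from h import *
def fit(m,u,v,r):
    w=np.zeros(m.shape,np.uint8); cv2.circle(w,(u,v),r,1,-1); k=(m&(w>0)).astype(np.uint8)
    k=cv2.resize(k*255,None,fx=4,fy=4,interpolation=2); k=(k>127).astype(np.uint8)
    ksz=int(r*4*1.0)|1; k=cv2.morphologyEx(k,cv2.MORPH_OPEN,cv2.getStructuringElement(2,(ksz,ksz)))
    c=max(cv2.findContours(k,0,1)[0],key=cv2.contourArea); e=cv2.fitEllipse(c); return (np.array(e[0])-1.5)/4,np.array(e[1])/4
R={}
for n in ("top","side"):
    p=cv2.imread(f"pics/{n}0.png"); d=np.load(f"pics/{n}0.npy"); P=optics.camera_params(n)
    hsv=cv2.cvtColor(p,cv2.COLOR_BGR2HSV); H,S,V=[hsv[...,i].astype(int) for i in range(3)]
    white=(S<60)&(V>130); red=((H<6)|(H>174))&(S>180)&(V>200); dark=(S<90)&(V<120)
    T={"top":dict(bottle=(red,312,190,12,.131),jar=(dark,260,188,11,.08),vial=(dark,249,246,7,.05),dL=(white,418,219,24,.012),dM=(white,366,184,20,.012),dS=(white,366,234,14,.012),beaker=((S<130),308,241,13,.03)),
     "side":dict(dL=(white,356,142,24,.012))}[n]
    for k,(m,u,v,rr,z) in T.items():
        try:
            c,ax=fit(m,u,v,rr); X=onz(P,*c,z); print(n,k,c.round(1),ax.round(1),X.round(4),d[int(c[1]),int(c[0])].round(3),round(float(-(P['view']@np.append(X,1))[2]),3))
            R[k]=X
        except Exception as e: print(n,k,e, hsv[v,u])
P=optics.camera_params("side")
for k,X in R.items(): print(k,proj(P,X).round(1))
P=optics.camera_params("top"); print("flask foot",onz(P,208.5,200,.01))
print("black",onz(P,190+672/3,140+28/3,.131))
E
```

```text
top bottle max() iterable argument is empty [  2 179 241]
top jar [259.2 188.2] [14.4 14.6] [0.5647 0.2592 0.08  ] 1.099 1.099
top vial max() iterable argument is empty [17 28 83]
top dL [417.7 219. ] [37.1 37.7] [ 0.4806 -0.1649  0.012 ] 1.171 1.161
top dM [365.6 183.9] [27.1 27.7] [ 0.5803 -0.0257  0.012 ] 1.181 1.171
top dS [365.9 234.7] [18.8 20. ] [ 0.4407 -0.0218  0.012 ] 1.165 1.155
top beaker [308. 241.] [17.1 17.4] [0.4267 0.1359 0.03  ] 1.159 1.134
side dL max() iterable argument is empty [ 30   1 255]
jar [277.  221.7]
dL [355.  140.3]
dM [307.7 163.5]
dS [360.  173.5]
beaker [354.5 211.1]
flask foot [0.5445811  0.40642106 0.01      ]
black [ 0.64772262 -0.13388384  0.131     ]
```

View pics/b.png

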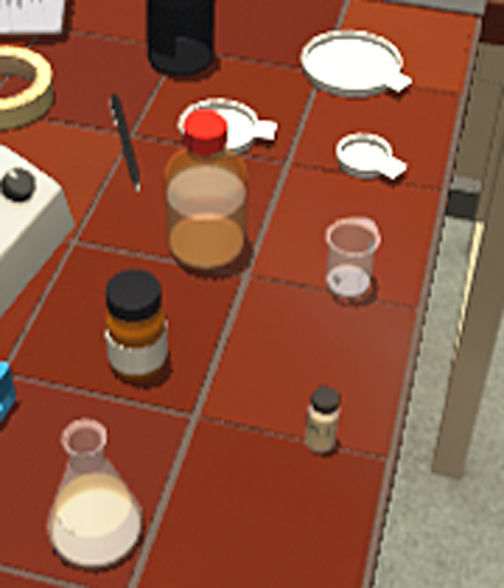

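In the crop, the bottle has a sloping shoulder under its red cap, and nothing crowds the jar, the vial or any dish. I'll grip by the caps. First I need the rough target shift in tool axes.

```bash
cat >> h.py <<'E'
from scipy.spatial.transform import Rotation as Rn
def go(X):
    o=get_obs(); w,x,y,z=o["eef_rot"]; R=Rn.from_quat([x,y,z,w]).as_matrix()
    print("eef",o["eef_pos"].round(4),"tool shift",(R.T@(np.array(X)-o["eef_pos"])).round(4), "tool y",R[:,1].round(3),"z",R[:,2].round(4),"t",o["time_s"])
E
python3 - <<'E'
from h import *
P=optics.camera_params("top")
b=onz(P,311.7,190.3,.131); j=onz(P,260,188.2,.08); v=onz(P,249,246.3,.05); print(b,j,v)
S=optics.camera_params("side")
for X in (b,j,v): print(proj(S,X))
go([b[0],b[1],.24])
E
```

```text
[0.54966588 0.12379588 0.131     ] [0.56459051 0.25705182 0.08      ] [0.41598143 0.29034953 0.05      ]
[302.88001531 162.78355801]
[277.44368774 221.02004917]
[345.91745065 258.61454765]
eef [0.2219 0.5299 0.2305] tool shift [-0.4592 -0.2479 -0.0093] tool y [ 0.386  0.922 -0.002] z [-9.0e-04 -1.3e-03 -1.0e+00] t 0.1
```

{"method": "creep_tool", "body": {"moves": [-0.459, -0.248, -0.01, 0, 0, 0, 1, -0.459, -0.248, -0.01, 0, 0, 0, 1, -0.459, -0.248, -0.01, 0, 0, 0, 1, -0.459, -0.248, -0.01, 0, 0, 0, 1, -0.459, -0.248, -0.01, 0, 0, 0, 1, -0.459, -0.248, -0.01, 0, 0, 0, 1, -0.459, -0.248, -0.01, 0, 0, 0, 1, -0.459, -0.248, -0.01, 0, 0, 0, 1, -0.459, -0.248, -0.01, 0, 0, 0, 1, -0.459, -0.248, -0.01, 0, 0, 0, 1]}}

```text
time_s: 1.35
eef_pos: [0.5499, 0.1232, 0.2406]
eef_rot: [-0.001, 0.198, 0.98, -0.0]
wrist_force: [-0.5, 0.6, 0.3]
opening: 1.004
grasp_force: 0.0
```

```bash
python3 - <<'E'
from h import *
go([.55,.125,.24]); P=optics.camera_params("wrist"); p,d=optics.camera("wrist"); cv2.imwrite("pics/w1.png",p); np.save("pics/w1.npy",d)
np.save("pics/w1P.npy",P,allow_pickle=True); print(P)
E
```

```text
eef [0.5499 0.1232 0.2406] tool shift [0.0006 0.0017 0.0006] tool y [ 0.389  0.921 -0.   ] z [-1.3e-03  2.0e-04 -1.0e+00] t 1.35
{'fovy': 58.63406307130006, 'cx': 319.03566137268774, 'cy': 204.79729624715583, 'view': array([[ 0.3901546 ,  0.92074867, -0.00113042, -0.32816414],
       [-0.87726116,  0.37135395, -0.3041531 ,  0.47916404],
       [-0.27962878,  0.1196584 ,  0.95262249, -0.2492953 ],
       [ 0.        ,  0.        ,  0.        ,  1.        ]])}
```

View pics/w1.png

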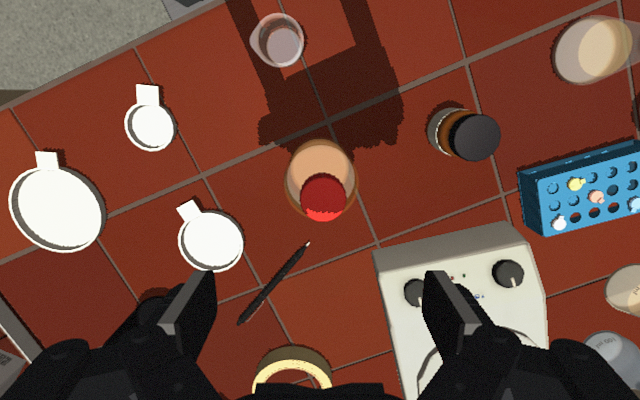

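The wrist view shows the red cap at (324,198), jar cap (475,137), and dishes at large (57,207), medium (211,240) and small (150,126). I'll cast rays from this view and compare with the top view.

```bash
python3 - <<'E'
from h import *
p=cv2.imread("pics/w1.png"); d=np.load("pics/w1.npy"); P=np.load("pics/w1P.npy",allow_pickle=True).item()
H,S,V=[x.astype(int) for x in cv2.split(cv2.cvtColor(p,cv2.COLOR_BGR2HSV))]
def fit(m,u,v,r,op,z,name):
    w=np.zeros(m.shape,np.uint8); cv2.circle(w,(u,v),r,1,-1); k=(m&(w>0)).astype(np.uint8)
    k=cv2.morphologyEx(k,cv2.MORPH_OPEN,cv2.getStructuringElement(2,(op,op)))
    c=max(cv2.findContours(k,0,1)[0],key=cv2.contourArea); e=cv2.fitEllipse(cv2.convexHull(c)); f=200/np.tan(np.radians(P['fovy'])/2)
    X=onz(P,*e[0],z); dep=-(P['view']@np.append(X,1))[2]
    print(name,np.round(e[0],1),np.round(np.array(e[1])*dep/f*1000,1),"mm",X.round(4),"depth",d[int(e[0][1]),int(e[0][0])].round(3),dep.round(3))
fit((S>195)&(d<.185)&(d>0),324,198,30,9,.131,"bottle")
fit((V<100)&(S<90)&(d<.24),475,137,32,9,.08,"jar")
w=(V>110)&(S<60)
fit(w,57,207,62,41,.012,"dL"); fit(w,211,240,45,33,.012,"dM"); fit(w,150,127,36,23,.012,"dS")
z=d.copy(); print("cap depths",d[185:215:6,324])
E
```

```text
Traceback (most recent call last):
ValueError: max() iterable argument is empty
```

```bash
python3 - <<'E'
from h import *
p=cv2.imread("pics/w1.png"); d=np.load("pics/w1.npy"); P=np.load("pics/w1P.npy",allow_pickle=True).item()
H,S,V=[x.astype(int) for x in cv2.split(cv2.cvtColor(p,cv2.COLOR_BGR2HSV))]
# world height of each pixel from depth
f=200/np.tan(np.radians(P['fovy'])/2); v,u=np.mgrid[:400,:640]
W=(np.stack([(u-P['cx'])/f*d,-(v-P['cy'])/f*d,-d],-1)-P['view'][:3,3])@P['view'][:3,:3]; Z=W[...,2]
print("cap",Z[180:222:5,324].round(3),"jar",Z[137,475],"dishes",Z[207,57],Z[240,211],Z[126,150])
def fit(m,u,v,r,op,z,name):
    w=np.zeros(m.shape,np.uint8); cv2.circle(w,(u,v),r,1,-1); k=(m&(w>0)).astype(np.uint8)
    k=cv2.morphologyEx(k,cv2.MORPH_OPEN,cv2.getStructuringElement(2,(op,op)))
    if not k.any(): return print(name,"none")
    c=max(cv2.findContours(k,0,1)[0],key=cv2.contourArea); e=cv2.fitEllipse(cv2.convexHull(c))
    X=onz(P,*e[0],z); dep=-(P['view']@np.append(X,1))[2]
    print(name,np.round(e[0],1),np.round(np.array(e[1])*dep/f*1000,1),"mm",X.round(4))
fit(abs(Z-.131)<.006,324,198,40,9,.131,"bottle")
fit(abs(Z-.08)<.006,475,137,45,9,.08,"jar")
w=(V>110)&(S<60)
fit(w,57,207,62,41,.012,"dL"); fit(w,211,240,45,33,.012,"dM"); fit(w,150,127,36,23,.012,"dS")
E
```

```text
cap [0.131 0.131 0.13  0.131 0.13  0.132 0.129 0.13  0.131] jar 0.07884066462006281 dishes 0.0026697026497459896 0.002746530005962441 0.0017819497618137602
bottle [323.1 198.3] [33.4 34.1] mm [0.5492 0.1271 0.131 ]
jar [476.3 137.2] [37.5 42.5] mm [0.5642 0.2612 0.08  ]
dL [ 58.8 207.2] [ 77.9 101.7] mm [ 0.4788 -0.1563  0.012 ]
dM [211.7 238.8] [59.2 70.2] mm [ 0.5774 -0.0197  0.012 ]
dS [152.6 124.7] [40.5 48.1] mm [ 0.4424 -0.0155  0.012 ]
```

{"method": "creep_tool", "body": {"moves": [0.002, 0.003, 0.06, 0, 0, 0, 1, 0.002, 0.003, 0.11, 0, 0, 0, 1, 0.002, 0.003, 0.137, 0, 0, 0, 1, 0.002, 0.003, 0.137, 0, 0, 0, 1, 0.002, 0.003, 0.137, 0, 0, 0, 0, 0.002, 0.003, 0.137, 0, 0, 0, 0, 0.002, 0.003, 0.137, 0, 0, 0, 0, 0.002, 0.003, 0.137, 0, 0, 0, 0]}}

```text
time_s: 2.4
eef_pos: [0.5502, 0.1268, 0.1065]
eef_rot: [0.001, 0.197, 0.98, -0.001]
wrist_force: [-2.4, -3.0, 8.8]
opening: 0.403
grasp_force: 55.9
```

{"method": "creep_tool", "body": {"moves": [0, 0, -0.03, 0, 0, 0, 0, 0, 0, -0.07, 0, 0, 0, 0, -0.01, -0.055, -0.07, 0, 0, 0, 0, -0.018, -0.112, -0.07, 0, 0, 0, 0, -0.028, -0.17, -0.07, 0, 0, 0, 0, -0.037, -0.228, -0.07, 0, 0, 0, 0, -0.043, -0.268, -0.07, 0, 0, 0, 0, -0.047, -0.291, -0.07, 0, 0, 0, 0, -0.047, -0.291, -0.07, 0, 0, 0, 0, -0.047, -0.291, -0.07, 0, 0, 0, 0]}}

```text
time_s: 3.65
eef_pos: [0.4799, -0.1583, 0.1744]
eef_rot: [0.0, 0.197, 0.98, 0.0]
wrist_force: [0.4, 1.2, -1.8]
opening: 0.398
grasp_force: 58.6
```

```bash
python3 - <<'E'
from h import *
go([.48,-.16,.11]); print(get_obs()["wrist_force"])
for n in("wrist","top","side"):
    P=optics.camera_params(n); p,d=optics.camera(n); cv2.imwrite(f"pics/{n}2.png",p); np.savez(f"pics/{n}2.npz",d=d,**P)
a,b,c=[cv2.imread(f"pics/{n}2.png") for n in("wrist","top","side")]
cv2.imwrite("pics/c2.png",np.vstack([a[:,:],np.hstack([cv2.resize(b[170:270,370:450],(160,200)),cv2.resize(c[40:200,260:440],(225,200)),np.zeros((200,255,3),np.uint8)])]))
E
```

```text
eef [ 0.4799 -0.1583  0.1744] tool shift [-0.0008 -0.0016  0.0644] tool y [0.387 0.922 0.   ] z [ 1.e-04  5.e-04 -1.e+00] t 3.65
[ 0.41549519  1.15549061 -1.84655521]
```

View pics/c2.png

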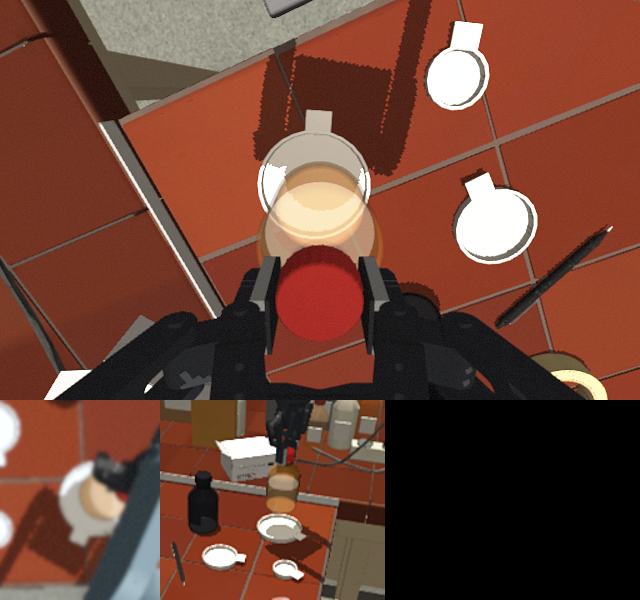

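The wrist view shows the bottle gripped upright by its cap. The large dish's rim runs from (258,187) to (371,187) with its top at row 131. The medium dish is at (495,225) and the small at (458,78). Next is the exact dish centre.

```bash
python3 - <<'E'
from h import *
from scipy.optimize import least_squares
p=cv2.imread("pics/wrist2.png"); N=np.load("pics/wrist2.npz"); P={k:N[k] for k in("fovy","cx","cy","view")}
H,S,V=[x.astype(int) for x in cv2.split(cv2.cvtColor(p,cv2.COLOR_BGR2HSV))]
def circ(pts,R,name):
    X=np.array([onz(P,u,v,.012)[:2] for u,v in pts])
    r=least_squares(lambda c:np.hypot(*(X-c).T)-R,X.mean(0)); print(name,r.x.round(4),"rms mm",(np.sqrt((r.fun**2).mean())*1e3).round(2))
# rim points by first colour change along rows/diagonals
def rim(cu,cv,rmax,angs):
    out=[]
    for a in np.radians(angs):
        for r in np.arange(rmax,5,-.5):
            u,v=cu+r*np.cos(a),cv+r*np.sin(a)
            if S[int(v+.5),int(u+.5)]<75 and V[int(v+.5),int(u+.5)]>85: out.append((u,v)); break
    return out
circ(rim(314,188,75,list(range(175,255,8))+list(range(300,366,8))),.05,"dL")
circ(rim(495,225,58,[a for a in range(0,360,10) if not 215<a<285]),.037,"dM")
circ(rim(458,79,45,[a for a in range(0,360,10) if not 240<a<325]),.025,"dS")
e=get_obs()["eef_pos"]; print(e, "cap centre px->",onz(P,320,302,.131+.0744-.0065+.0))
E
```

```text
dL [ 0.4821 -0.1621] rms mm 3.72
dM [ 0.5821 -0.0249] rms mm 4.08
dS [ 0.4428 -0.0211] rms mm 1.37
[ 0.48006912 -0.15779157  0.17430126] cap centre px-> [ 0.47902853 -0.15708458  0.1989    ]
```

{"method": "creep_tool", "body": {"moves": [-0.003, -0.004, 0.03, 0, 0, 0, 0, -0.003, -0.004, 0.05, 0, 0, 0, 0, -0.003, -0.004, 0.058, 0, 0, 0, 0, -0.003, -0.004, 0.061, 0, 0, 0, 0, -0.003, -0.004, 0.063, 0, 0, 0, 0, -0.003, -0.004, 0.064, 0, 0, 0, 0, -0.003, -0.004, 0.064, 0, 0, 0, 0]}}

```text
time_s: 4.68
eef_pos: [0.4813, -0.1638, 0.1107]
eef_rot: [0.0, 0.197, 0.98, -0.0]
wrist_force: [0.9, 0.2, -1.9]
opening: 0.398
grasp_force: 58.6
```

{"method": "creep_tool", "body": {"moves": [0, 0, 0.001, 0, 0, 0, 0, 0, 0, 0.0015, 0, 0, 0, 0, 0, 0, 0.002, 0, 0, 0, 0, 0, 0, 0.002, 0, 0, 0, 0]}}

```text
time_s: 5.18
eef_pos: [0.4826, -0.1642, 0.1104]
eef_rot: [0.002, 0.197, 0.98, -0.0]
wrist_force: [-1.8, 1.9, 9.8]
opening: 0.397
grasp_force: 60.7
```

{"method": "creep_tool", "body": {"moves": [0, 0, -0.001, 0, 0, 0, 0.4, 0, 0, -0.001, 0, 0, 0, 0.7, 0, 0, -0.001, 0, 0, 0, 1, 0, 0, -0.001, 0, 0, 0, 1, 0, 0, -0.04, 0, 0, 0, 1, 0, 0, -0.09, 0, 0, 0, 1, 0, 0.05, -0.09, 0, 0, 0, 1, 0.02, 0.1, -0.09, 0, 0, 0, 1]}}

```text
time_s: 6.18
eef_pos: [0.5026, -0.0636, 0.1993]
eef_rot: [0.001, 0.198, 0.98, -0.0]
wrist_force: [0.4, 0.5, 0.4]
opening: 0.999
grasp_force: 0.0
```

```bash
python3 - <<'E'
from h import *
go([.564,.26,.2])
for n in("wrist","top","side"):
    P=optics.camera_params(n); p,d=optics.camera(n); cv2.imwrite(f"pics/{n}3.png",p); np.savez(f"pics/{n}3.npz",d=d,**P)
a,b,c=[cv2.imread(f"pics/{n}3.png") for n in("wrist","top","side")]
cv2.imwrite("pics/c3.png",np.vstack([a[:,:],np.hstack([cv2.resize(b[170:270,370:450],(160,200)),cv2.resize(c[40:200,260:440],(225,200)),np.zeros((200,255,3),np.uint8)])]))
E
```

```text
eef [ 0.5026 -0.0636  0.1993] tool shift [ 0.0692  0.322  -0.0008] tool y [0.389 0.921 0.   ] z [ 2.6e-03 -8.0e-04 -1.0e+00] t 6.175
```

View pics/c3.png

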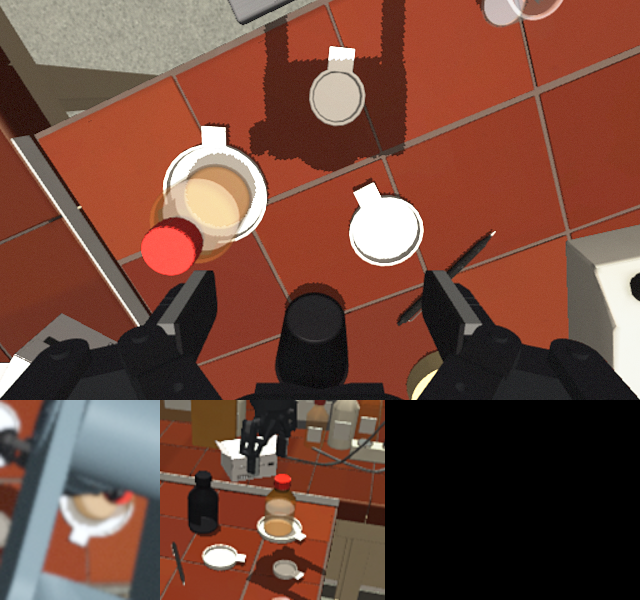

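The bottle stands upright inside the large dish. The medium dish (386,229) and small dish (337,96) are well in view, so I'll refit them.

```bash
python3 - <<'E'
from h import *
from scipy.optimize import least_squares
p=cv2.imread("pics/wrist3.png"); N=np.load("pics/wrist3.npz"); P={k:N[k] for k in("fovy","cx","cy","view")}
H,S,V=[x.astype(int) for x in cv2.split(cv2.cvtColor(p,cv2.COLOR_BGR2HSV))]
def go1(cu,cv,rmax,angs,R,name):
    out=[]
    for a in np.radians(angs):
        for r in np.arange(rmax,5,-.5):
            u,v=cu+r*np.cos(a),cv+r*np.sin(a)
            if S[int(v+.5),int(u+.5)]<75 and V[int(v+.5),int(u+.5)]>85: out.append((u,v)); break
    X=np.array([onz(P,u,v,.012)[:2] for u,v in out])
    r=least_squares(lambda c:np.hypot(*(X-c).T)-R,X.mean(0),loss="soft_l1",f_scale=.001); print(name,r.x.round(4),np.round(np.hypot(*(X-r.x).T)*1e3,1))
go1(386,229,44,[a for a in range(0,360,15) if not 220<a<285],.037,"dM")
go1(337,96,33,[a for a in range(0,360,15) if not 235<a<310],.025,"dS")
E
```

```text
dM [ 0.5807 -0.0241] [36.9 36.7 38.2 37.1 37.4 37.9 36.9 36.7 37.  37.4 37.1 36.4 37.3 36.6
 38.4 43.9 36.6 37.5 36.6 36.5]
dS [ 0.4423 -0.0206] [24.  24.9 24.8 25.  24.7 25.3 24.6 25.  24.7 24.4 24.7 24.5 25.1 24.6
 24.5 24.7 24.5 24.4 24.7]
```

{"method": "creep_tool", "body": {"moves": [0.015, 0.06, 0, 0, 0, 0, 1, 0.025, 0.12, 0, 0, 0, 0, 1, 0.04, 0.18, 0, 0, 0, 0, 1, 0.05, 0.24, 0, 0, 0, 0, 1, 0.06, 0.29, 0, 0, 0, 0, 1, 0.069, 0.322, 0, 0, 0, 0, 1, 0.069, 0.322, 0, 0, 0, 0, 1]}}

```text
time_s: 7.2
eef_pos: [0.5624, 0.261, 0.1977]
eef_rot: [-0.0, 0.196, 0.981, -0.0]
wrist_force: [-0.9, -1.1, 0.7]
opening: 0.999
grasp_force: 0.0
```

```bash
python3 - <<'E'
from h import *
go([.564,.26,.06]); P=optics.camera_params("wrist"); p,d=optics.camera("wrist"); cv2.imwrite("pics/w4.png",p)
f=200/np.tan(np.radians(P['fovy'])/2); v,u=np.mgrid[:400,:640]
W=(np.stack([(u-P['cx'])/f*d,-(v-P['cy'])/f*d,-d],-1)-P['view'][:3,3])@P['view'][:3,:3]
def cap(x,y,h,tol=.006):
    m=(abs(W[...,2]-h)<tol)&(np.hypot(W[...,0]-x,W[...,1]-y)<.035)
    n,l,s,c=cv2.connectedComponentsWithStats(cv2.morphologyEx(m.astype(np.uint8),cv2.MORPH_OPEN,np.ones((3,3)))); 
    i=1+np.argmax(s[1:,4]); e=cv2.minEnclosingCircle(np.argwhere(l==i)[:,::-1].astype(np.float32)); print(h,s[i],c[i],e,onz(P,*c[i],h).round(4),onz(P,*e[0],h).round(4))
cap(.564,.26,.08); cap(.415,.295,.05)
E
```

```text
eef [0.5624 0.261  0.1977] tool shift [-0.0019 -0.0003  0.1377] tool y [ 0.384  0.923 -0.   ] z [-4.e-04 -2.e-04 -1.e+00] t 7.2
0.08 [ 297  174   51   50 2026] [321.78923988 198.76999013] ((321.83380126953125, 199.06307983398438), 25.765823364257812) [0.5639 0.2629 0.08  ] [0.5642 0.2629 0.08  ]
0.05 [287   0   5   2  10] [289.    0.5] ((289.0, 0.5), 2.061652660369873) [0.4252 0.2951 0.05  ] [0.4252 0.2951 0.05  ]
```

View pics/w4.png

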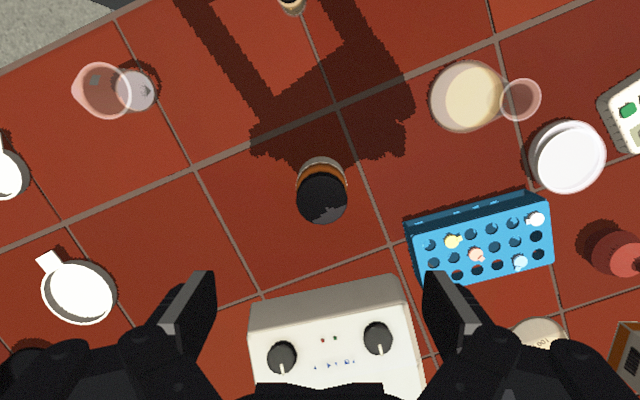

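The wrist view shows the jar cap centred at (322,199), giving (0.564,0.263). The hotplate and blue rack are clear of the fingers. I'll descend and grip.

{"method": "creep_tool", "body": {"moves": [-0.001, 0.002, 0.06, 0, 0, 0, 1, -0.001, 0.002, 0.11, 0, 0, 0, 1, -0.001, 0.002, 0.139, 0, 0, 0, 1, -0.001, 0.002, 0.139, 0, 0, 0, 1, -0.001, 0.002, 0.139, 0, 0, 0, 0, -0.001, 0.002, 0.139, 0, 0, 0, 0, -0.001, 0.002, 0.139, 0, 0, 0, 0, -0.001, 0.002, 0.139, 0, 0, 0, 0]}}

```text
time_s: 8.25
eef_pos: [0.5654, 0.2617, 0.0616]
eef_rot: [0.002, 0.197, 0.98, 0.001]
wrist_force: [-0.5, -1.1, 6.1]
opening: 0.443
grasp_force: 60.2
```

{"method": "creep_tool", "body": {"moves": [0, 0, -0.03, 0, 0, 0, 0, 0, 0, -0.06, 0, 0, 0, 0, -0.02, -0.05, -0.06, 0, 0, 0, 0, -0.05, -0.1, -0.06, 0, 0, 0, 0, -0.075, -0.155, -0.06, 0, 0, 0, 0, -0.1, -0.207, -0.06, 0, 0, 0, 0, -0.115, -0.24, -0.06, 0, 0, 0, 0, -0.125, -0.258, -0.06, 0, 0, 0, 0, -0.125, -0.258, -0.06, 0, 0, 0, 0, -0.125, -0.258, -0.06, 0, 0, 0, 0]}}

```text
time_s: 9.5
eef_pos: [0.5793, -0.0235, 0.1193]
eef_rot: [-0.0, 0.197, 0.98, 0.0]
wrist_force: [0.7, 1.1, -0.5]
opening: 0.446
grasp_force: 60.7
```

```bash
python3 - <<'E'
from h import *
go([.5807,-.0242,.0646]); P=optics.camera_params("wrist"); p,d=optics.camera("wrist"); cv2.imwrite("pics/w5.png",p)
print(get_obs()["wrist_force"],proj(P,[.5807,-.0242,.012]), proj(P,[.5807-.037*.921,-.0242+.037*.389,.012]))
E
```

```text
eef [ 0.5793 -0.0235  0.1193] tool shift [-0.0016 -0.0001  0.0547] tool y [0.386 0.923 0.   ] z [-3.e-04  6.e-04 -1.e+00] t 9.5
[ 0.35493099 -0.04396398 -1.58774349] [318.43250965 204.08323141] [318.52381158 153.94042438]
```

View pics/w5.png

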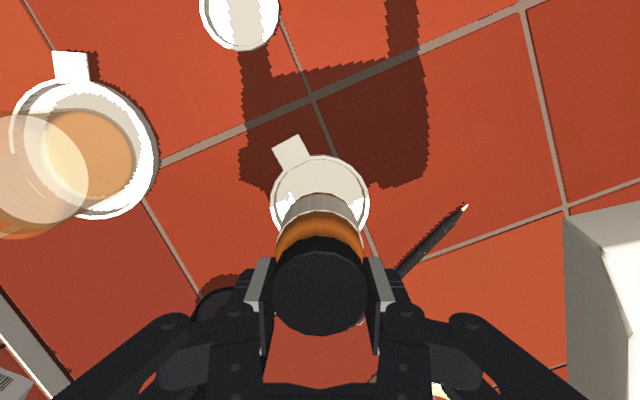

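The jar hangs upright. The dish rim's left (270), right (369) and top (154) match the projected centre (318,204), so I'll lower it.

{"method": "creep_tool", "body": {"moves": [-0.002, 0, 0.025, 0, 0, 0, 0, -0.002, 0, 0.042, 0, 0, 0, 0, -0.002, 0, 0.049, 0, 0, 0, 0, -0.002, 0, 0.052, 0, 0, 0, 0, -0.002, 0, 0.054, 0, 0, 0, 0, -0.002, 0, 0.055, 0, 0, 0, 0, -0.002, 0, 0.055, 0, 0, 0, 0]}}

```text
time_s: 10.42
eef_pos: [0.5815, -0.0257, 0.0646]
eef_rot: [0.0, 0.197, 0.98, -0.0]
wrist_force: [-1.3, 0.5, -1.1]
opening: 0.441
grasp_force: 60.7
```

{"method": "creep_tool", "body": {"moves": [0, 0, 0.001, 0, 0, 0, 0, 0, 0, 0.0015, 0, 0, 0, 0, 0, 0, 0.002, 0, 0, 0, 0, 0, 0, 0.002, 0, 0, 0, 0]}}

```text
time_s: 10.92
eef_pos: [0.5824, -0.0261, 0.0647]
eef_rot: [0.001, 0.197, 0.98, -0.0]
wrist_force: [-4.1, -0.1, 12.1]
opening: 0.445
grasp_force: 61.9
```

{"method": "creep_tool", "body": {"moves": [0, 0, -0.001, 0, 0, 0, 0.4, 0, 0, -0.001, 0, 0, 0, 0.7, 0, 0, -0.001, 0, 0, 0, 1, 0, 0, -0.001, 0, 0, 0, 1, 0, 0, -0.04, 0, 0, 0, 1, 0, 0, -0.09, 0, 0, 0, 1, 0.03, 0.02, -0.12, 0, 0, 0, 1, 0.07, 0.06, -0.12, 0, 0, 0, 1]}}

```text
time_s: 11.92
eef_pos: [0.5419, 0.0562, 0.1856]
eef_rot: [0.003, 0.199, 0.98, 0.0]
wrist_force: [0.2, 1.2, -0.7]
opening: 1.004
grasp_force: 0.0
```

```bash
python3 - <<'E'
from h import *
go([.416,.295,.16]); P=optics.camera_params("wrist"); p,d=optics.camera("wrist"); cv2.imwrite("pics/w6.png",p)
E
```

```text
eef [0.5419 0.0562 0.1856] tool shift [0.209  0.171  0.0246] tool y [0.389 0.921 0.002] z [ 6.5e-03 -8.0e-04 -1.0e+00] t 11.925
```

{"method": "creep_tool", "body": {"moves": [0.04, 0.04, 0, 0, 0, 0, 1, 0.08, 0.075, 0, 0, 0, 0, 1, 0.12, 0.11, 0, 0, 0, 0, 1, 0.16, 0.145, 0, 0, 0, 0, 1, 0.19, 0.165, 0, 0, 0, 0, 1, 0.206, 0.172, 0.02, 0, 0, 0, 1, 0.206, 0.172, 0.025, 0, 0, 0, 1, 0.206, 0.172, 0.025, 0, 0, 0, 1]}}

```text
time_s: 12.98
eef_pos: [0.4166, 0.2944, 0.157]
eef_rot: [-0.0, 0.197, 0.98, -0.0]
wrist_force: [-0.1, -0.8, 0.3]
opening: 0.998
grasp_force: 0.0
```

```bash
python3 - <<'E'
from h import *
go([.416,.295,.03]); P=optics.camera_params("wrist"); p,d=optics.camera("wrist")
f=200/np.tan(np.radians(P['fovy'])/2); v,u=np.mgrid[:400,:640]
W=(np.stack([(u-P['cx'])/f*d,-(v-P['cy'])/f*d,-d],-1)-P['view'][:3,3])@P['view'][:3,:3]
m=(abs(W[...,2]-.05)<.006)&(np.hypot(W[...,0]-.416,W[...,1]-.295)<.03)
n,l,s,c=cv2.connectedComponentsWithStats(cv2.morphologyEx(m.astype(np.uint8),cv2.MORPH_OPEN,np.ones((3,3))))
for i in range(1,n): print(s[i],c[i].round(1),onz(P,*c[i],.05).round(4))
q=cv2.imread("pics/w6.png"); cv2.imwrite("pics/c6.png",cv2.resize(np.vstack([q,p]),(480,600)))
E
```

```text
eef [0.4166 0.2944 0.157 ] tool shift [0.0007 0.0004 0.127 ] tool y [ 0.387  0.922 -0.001] z [-7.e-04 -6.e-04 -1.e+00] t 12.975
[310 185  25  26 522] [322.2 197.8] [0.4145 0.298  0.05  ]
```

View pics/c6.png

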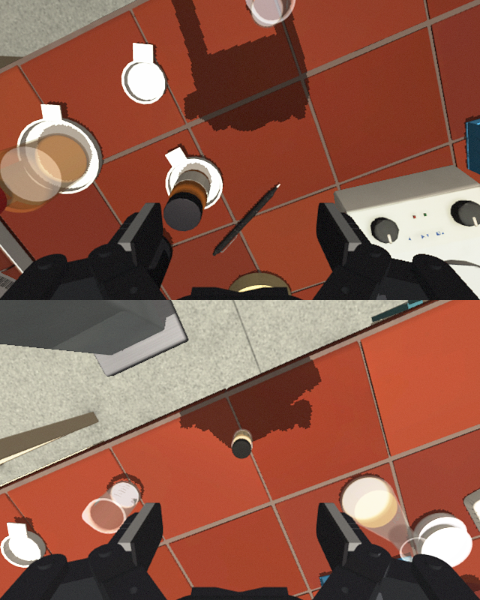

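The jar stands upright in its dish. The vial cap is at (322,198) in the wrist image, or (0.4145,0.298), with clear space around it.

{"method": "creep_tool", "body": {"moves": [0.003, 0.002, 0.06, 0, 0, 0, 1, 0.003, 0.003, 0.11, 0, 0, 0, 1, 0.003, 0.003, 0.139, 0, 0, 0, 1, 0.003, 0.003, 0.139, 0, 0, 0, 1, 0.003, 0.003, 0.139, 0, 0, 0, 0, 0.003, 0.003, 0.139, 0, 0, 0, 0, 0.003, 0.003, 0.139, 0, 0, 0, 0, 0.003, 0.003, 0.139, 0, 0, 0, 0, 0.003, 0.003, 0.139, 0, 0, 0, 0]}}

```text
time_s: 14.15
eef_pos: [0.4155, 0.2993, 0.0194]
eef_rot: [0.001, 0.197, 0.98, 0.0]
wrist_force: [-2.4, -1.4, 5.9]
opening: 0.225
grasp_force: 58.5
```

{"method": "creep_tool", "body": {"moves": [0, 0, -0.05, 0, 0, 0, 0, 0, 0, -0.1, 0, 0, 0, 0, -0.02, -0.04, -0.12, 0, 0, 0, 0, -0.048, -0.09, -0.12, 0, 0, 0, 0, -0.075, -0.145, -0.12, 0, 0, 0, 0, -0.1, -0.195, -0.12, 0, 0, 0, 0, -0.125, -0.24, -0.12, 0, 0, 0, 0, -0.14, -0.27, -0.12, 0, 0, 0, 0, -0.148, -0.285, -0.11, 0, 0, 0, 0, -0.148, -0.285, -0.06, 0, 0, 0, 0]}}

```text
time_s: 15.4
eef_pos: [0.4444, -0.0229, 0.08]
eef_rot: [0.004, 0.198, 0.98, -0.0]
wrist_force: [0.8, -0.3, -1.1]
opening: 0.226
grasp_force: 58.9
```

{"method": "creep_tool", "body": {"moves": [0, 0, 0, 0, 0, 0, 0, 0, 0, 0, 0, 0, 0, 0]}}

```text
time_s: 15.65
eef_pos: [0.4413, -0.0205, 0.0789]
eef_rot: [-0.0, 0.197, 0.98, 0.0]
wrist_force: [0.1, 0.8, 0.7]
opening: 0.225
grasp_force: 58.9
```

```bash
python3 - <<'E'
from h import *
go([.4423,-.0206,.0224]); P=optics.camera_params("wrist"); p,d=optics.camera("wrist"); cv2.imwrite("pics/w7.png",p)
print(proj(P,[.4423,-.0206,.012]), proj(P,[.4423-.025*.921,-.0206+.025*.389,.012]))
E
```

```text
eef [ 0.4413 -0.0205  0.0789] tool shift [-0.001   0.0003  0.0565] tool y [0.385 0.923 0.   ] z [-2.e-04  2.e-04 -1.e+00] t 15.65
[318.9590128  222.64286898] [319.05215715 183.92708348]
```

View pics/w7.png

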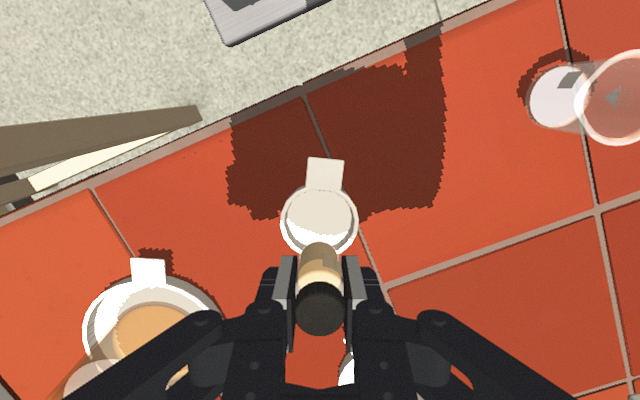

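The vial hangs upright over the small dish, whose rim centre (319,222) matches the projection. I'll lower it.

{"method": "creep_tool", "body": {"moves": [-0.001, 0, 0.025, 0, 0, 0, 0, -0.001, 0, 0.043, 0, 0, 0, 0, -0.001, 0, 0.051, 0, 0, 0, 0, -0.001, 0, 0.054, 0, 0, 0, 0, -0.001, 0, 0.056, 0, 0, 0, 0, -0.001, 0, 0.057, 0, 0, 0, 0, -0.001, 0, 0.057, 0, 0, 0, 0]}}

```text
time_s: 16.58
eef_pos: [0.4429, -0.0217, 0.0224]
eef_rot: [0.001, 0.197, 0.98, -0.0]
wrist_force: [-1.4, 0.3, 7.6]
opening: 0.229
grasp_force: 59.8
```

{"method": "creep_tool", "body": {"moves": [0, 0, 0, 0, 0, 0, 0.3, 0, 0, 0, 0, 0, 0, 0.5, 0, 0, -0.002, 0, 0, 0, 0.7, 0, 0, -0.005, 0, 0, 0, 0.7, 0, 0, -0.04, 0, 0, 0, 0.7, 0, 0, -0.09, 0, 0, 0, 0.7, -0.03, 0.05, -0.14, 0, 0, 0, 1, -0.03, 0.1, -0.15, 0, 0, 0, 1, -0.03, 0.15, -0.15, 0, 0, 0, 1, -0.03, 0.2, -0.15, 0, 0, 0, 1]}}

```text
time_s: 17.82
eef_pos: [0.5478, 0.153, 0.172]
eef_rot: [0.001, 0.197, 0.98, 0.0]
wrist_force: [0.9, 0.1, 0.4]
opening: 1.001
grasp_force: 0.0
```

```bash
python3 - <<'E'
from h import *
go([.44,0,.2])
P=optics.camera_params("wrist")
a,b,c=[optics.camera(n)[0] for n in("wrist","top","side")]
cv2.imwrite("pics/c8.png",np.vstack([cv2.resize(c[100:300,200:450],(750,600))[:360],np.hstack([cv2.resize(b[150:260,300:450],(327,240)),cv2.resize(a,(384,240)),np.zeros((240,39,3),np.uint8)])]))
E
```

```text
eef [0.5478 0.153  0.172 ] tool shift [ 0.0402 -0.1827 -0.0282] tool y [0.386 0.922 0.   ] z [ 0.0011 -0.     -1.    ] t 17.825
```

View pics/c8.png

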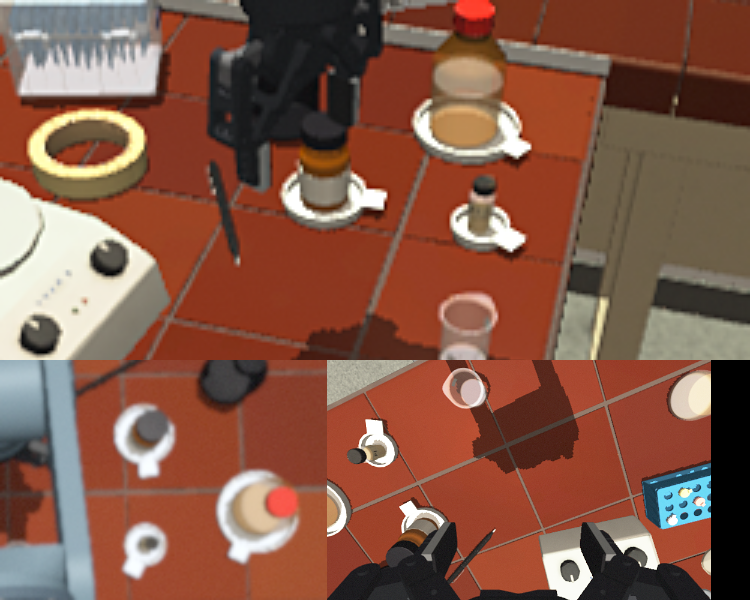

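All three containers stand upright in their own dishes. The beaker and flask are untouched and the gripper is clear, so I'm handing in.

{"method": "creep_tool", "body": {"moves": [0, 0, -0.03, 0, 0, 0, 1, 0, 0, -0.03, 0, 0, 0, 1]}}

```text
time_s: 18.23
eef_pos: [0.5482, 0.1506, 0.2035]
eef_rot: [0.002, 0.197, 0.98, 0.0]
wrist_force: [0.9, -0.6, -0.2]
opening: 1.0
grasp_force: 0.0
```

```bash
python3 -c "
from bench import workorder; print(workorder.hand_in())"
```

```text
the job is handed in; nothing more can be done
None
```

I put the bottle, jar and vial upright in the large, medium and small dishes, in that order, left the beaker and flask alone, and handed the job in at about 18 s (no verdict was returned).

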